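Hang the matching test tiles in the drying cabinet

TASK

Press the red mushroom stop of the drying cabinet's fan fully down, and only then hang every test tile whose body has the same shape (square or diamond) as the white sample on the blue mat, each on a hook of its own inside the cabinet, going in through the top opening without touching its frame. Leave the other tiles standing on the ware board, and the samples, bowl, bottle and jar where they are. When all matching tiles hang, turn the stop's knob clockwise as far as it goes to reset it, so that the fan can start.

Things in the scene. Friction and masses are not known exactly. Their poses are not given: they have to be found in the camera images.
- square1: blue test tile, square body, may be absent (None); 130 g, 128 mm tall. Foot 40 (x) x 60 x 9; body 62 wide, 60 high, 12 thick (x); then a 26 x 26 mm eye, a hole along x between bars 44 mm apart overall; bar 44 wide, 8 high; grip tab 28 (y) x 12 (x), 26 high. Origin: centre of the underside; eye centre 81 above it, 47 below the tab's top. z up, x square to the face; both faces alike
- square2: brown test tile, square body, may be absent (None); 130 g, 128 mm tall. Foot 40 (x) x 60 x 9; body 62 wide, 60 high, 12 thick (x); then a 26 x 26 mm eye, a hole along x between bars 44 mm apart overall; bar 44 wide, 8 high; grip tab 28 (y) x 12 (x), 26 high. Origin: centre of the underside; eye centre 81 above it, 47 below the tab's top. z up, x square to the face; both faces alike
- square3: green test tile, square body, may be absent (None); 130 g, 128 mm tall. Foot 40 (x) x 60 x 9; body 62 wide, 60 high, 12 thick (x); then a 26 x 26 mm eye, a hole along x between bars 44 mm apart overall; bar 44 wide, 8 high; grip tab 28 (y) x 12 (x), 26 high. Origin: centre of the underside; eye centre 81 above it, 47 below the tab's top. z up, x square to the face; both faces alike
- diamond1: blue test tile, diamond body, may be absent (None); 130 g, 128 mm tall. Foot 40 (x) x 60 x 9; body 62 across corners, 12 thick (x); then a 26 x 26 mm eye, a hole along x between bars 44 mm apart overall; bar 44 wide, 8 high; grip tab 28 (y) x 12 (x), 26 high. Origin: centre of the underside; eye centre 81 above it, 47 below the tab's top. z up, x square to the face; both faces alike
- diamond2: brown test tile, diamond body, may be absent (None); 130 g, 128 mm tall. Foot 40 (x) x 60 x 9; body 62 across corners, 12 thick (x); then a 26 x 26 mm eye, a hole along x between bars 44 mm apart overall; bar 44 wide, 8 high; grip tab 28 (y) x 12 (x), 26 high. Origin: centre of the underside; eye centre 81 above it, 47 below the tab's top. z up, x square to the face; both faces alike
- diamond3: green test tile, diamond body, may be absent (None); 130 g, 128 mm tall. Foot 40 (x) x 60 x 9; body 62 across corners, 12 thick (x); then a 26 x 26 mm eye, a hole along x between bars 44 mm apart overall; bar 44 wide, 8 high; grip tab 28 (y) x 12 (x), 26 high. Origin: centre of the underside; eye centre 81 above it, 47 below the tab's top. z up, x square to the face; both faces alike
- board: fixed wooden ware board 250 (x) x 340 (y) x 10 mm on the table; origin: centre of its underside. It may be left or right of the robot, the cabinet on the other side
- cabinet: fixed green drying cabinet 220 (x) x 302 (y) mm, 172 mm high with its frame, inner floor at 13 mm; left or right of the robot; fan grille on the -x wall. Loaded only through the top opening, 170 (x) x 252 mm (y). Origin: on the table under the opening's centre. Inside, a rail along y (front face x = +31 mm, top at height 117 mm) carries three hooks pointing to -x at y = -80, 0, +80 mm
- frame: aluminium frame round the cabinet's opening, 25 mm wide, its underside 156 mm and its top 172 mm above the table; same origin and axes as the cabinet
- hook0 (a point): hook 0, a white steel bar 8 mm thick at cabinet y = -80 mm, pointing to -x: level at height 113 mm for 36 mm from the rail, then rising 8 mm in 8 mm; its tip ends 48 mm from the rail. The point is where the tile's origin comes when it hangs mid-hook: 20 mm from the rail, height 23 mm (eye centre 104), tile face square to x. Axes as the cabinet's
- hook1 (a point): hook 1, a white steel bar 8 mm thick at cabinet y = +0 mm, pointing to -x: level at height 113 mm for 36 mm from the rail, then rising 8 mm in 8 mm; its tip ends 48 mm from the rail. The point is where the tile's origin comes when it hangs mid-hook: 20 mm from the rail, height 23 mm (eye centre 104), tile face square to x. Axes as the cabinet's
- hook2 (a point): hook 2, a white steel bar 8 mm thick at cabinet y = +80 mm, pointing to -x: level at height 113 mm for 36 mm from the rail, then rising 8 mm in 8 mm; its tip ends 48 mm from the rail. The point is where the tile's origin comes when it hangs mid-hook: 20 mm from the rail, height 23 mm (eye centre 104), tile face square to x. Axes as the cabinet's
- job_mat: fixed blue mat 150 x 90 x 4 mm, in the middle between cabinet and ware board; on it lies the sample of today's job; origin: centre of its underside
- store_mat: fixed cork mat of the same size, further back; the sample that is not in use lies on it; origin: centre of its underside
- sample_square: white sample tile with a square body and no foot, 12 mm thick, 120 mm long, lying flat on one of the mats; origin: at its eye, on its underside
- sample_diamond: white sample tile with a diamond body and no foot, 12 mm thick, 121 mm long, lying flat on one of the mats; origin: at its eye, on its underside
- control: fixed yellow control box 90 x 80 x 105 mm of the cabinet's fan, with the red mushroom stop on top; origin: centre of its underside; z up
- stop (a joint): the mushroom stop's travel: 0 up, 0.006 m fully down. It needs about 6 N to go fully down and springs up again by itself when let go (the stop is latched electrically until its knob is turned)
- stop_knob (a joint): turn of the mushroom's knob in rad, clockwise seen from above; starts between 0 and 0.25, ends at a stop at 1.6 and stays where it is left (stiffness 0.04 N m). Where the value is 0 the knob's bar lies along the control box's x axis
- knob_grip (a point): centre of the top face of the knob's bar (42 mm long, 14 mm wide, 20 mm high, on a round red cap 44 mm across), on the knob's axis, about 156 mm above the table; x along the bar and turning with it
- bowl: brown bowl 110 mm across and 60 mm high, loose, a bystander; origin: centre of its underside
- spray: white bottle 64 mm across, 160 mm high, yellow cap, loose, a bystander; origin: centre of its underside
- glaze_jar: white jar 80 mm across, 90 mm high, blue cap, loose, a bystander; origin: centre of its underside

How it is judged:
On the way, in this order (a step that is already met when the one before it is completed fails the run):
1. the mushroom stop is pressed fully down, its knob not yet turned, while all tiles still stand on the board (value of joint stop above 0.0048 m and value of joint stop_knob below 0.6 rad and angle between each of square1, square2, square3, diamond1, diamond2, diamond3's own z axis and vertical below 0.15 rad and height (world z) of each of square1, square2, square3, diamond1, diamond2, diamond3 below 0.024 m and x of square1 in the frame of board between -0.16 and 0.16 m and y of square1 in the frame of board between -0.2 and 0.2 m and x of square2 in the frame of board between -0.16 and 0.16 m and y of square2 in the frame of board between -0.2 and 0.2 m and x of square3 in the frame of board between -0.16 and 0.16 m and y of square3 in the frame of board between -0.2 and 0.2 m and x of diamond1 in the frame of board between -0.16 and 0.16 m and y of diamond1 in the frame of board between -0.2 and 0.2 m and x of diamond2 in the frame of board between -0.16 and 0.16 m and y of diamond2 in the frame of board between -0.2 and 0.2 m and x of diamond3 in the frame of board between -0.16 and 0.16 m and y of diamond3 in the frame of board between -0.2 and 0.2 m), for 0.1 s.
2. all tiles of the sample's shape hang released on hooks, the others stand on the board, the knob not yet turned (((horizontal distance between sample_square and job_mat below 0.05 m and ((distance between square1 and hook0 below 0.025 m or distance between square1 and hook1 below 0.025 m or distance between square1 and hook2 below 0.025 m) and z of square1 in the frame of hook0 above -0.006 m and angle between square1's own z axis and vertical below 0.35 rad and contact force between square1 and the fingers below 0.05 N) and ((distance between square2 and hook0 below 0.025 m or distance between square2 and hook1 below 0.025 m or distance between square2 and hook2 below 0.025 m) and z of square2 in the frame of hook0 above -0.006 m and angle between square2's own z axis and vertical below 0.35 rad and contact force between square2 and the fingers below 0.05 N) and ((distance between square3 and hook0 below 0.025 m or distance between square3 and hook1 below 0.025 m or distance between square3 and hook2 below 0.025 m) and z of square3 in the frame of hook0 above -0.006 m and angle between square3's own z axis and vertical below 0.35 rad and contact force between square3 and the fingers below 0.05 N) and (angle between diamond1's own z axis and vertical below 0.15 rad and height (world z) of diamond1 below 0.024 m and x of diamond1 in the frame of board between -0.16 and 0.16 m and y of diamond1 in the frame of board between -0.2 and 0.2 m) and (angle between diamond2's own z axis and vertical below 0.15 rad and height (world z) of diamond2 below 0.024 m and x of diamond2 in the frame of board between -0.16 and 0.16 m and y of diamond2 in the frame of board between -0.2 and 0.2 m) and (angle between diamond3's own z axis and vertical below 0.15 rad and height (world z) of diamond3 below 0.024 m and x of diamond3 in the frame of board between -0.16 and 0.16 m and y of diamond3 in the frame of board between -0.2 and 0.2 m)) or (horizontal distance between sample_diamond and job_mat below 0.05 m and ((distance between diamond1 and hook0 below 0.025 m or distance between diamond1 and hook1 below 0.025 m or distance between diamond1 and hook2 below 0.025 m) and z of diamond1 in the frame of hook0 above -0.006 m and angle between diamond1's own z axis and vertical below 0.35 rad and contact force between diamond1 and the fingers below 0.05 N) and ((distance between diamond2 and hook0 below 0.025 m or distance between diamond2 and hook1 below 0.025 m or distance between diamond2 and hook2 below 0.025 m) and z of diamond2 in the frame of hook0 above -0.006 m and angle between diamond2's own z axis and vertical below 0.35 rad and contact force between diamond2 and the fingers below 0.05 N) and ((distance between diamond3 and hook0 below 0.025 m or distance between diamond3 and hook1 below 0.025 m or distance between diamond3 and hook2 below 0.025 m) and z of diamond3 in the frame of hook0 above -0.006 m and angle between diamond3's own z axis and vertical below 0.35 rad and contact force between diamond3 and the fingers below 0.05 N) and (angle between square1's own z axis and vertical below 0.15 rad and height (world z) of square1 below 0.024 m and x of square1 in the frame of board between -0.16 and 0.16 m and y of square1 in the frame of board between -0.2 and 0.2 m) and (angle between square2's own z axis and vertical below 0.15 rad and height (world z) of square2 below 0.024 m and x of square2 in the frame of board between -0.16 and 0.16 m and y of square2 in the frame of board between -0.2 and 0.2 m) and (angle between square3's own z axis and vertical below 0.15 rad and height (world z) of square3 below 0.024 m and x of square3 in the frame of board between -0.16 and 0.16 m and y of square3 in the frame of board between -0.2 and 0.2 m))) and value of joint stop_knob below 0.8 rad), for 0.3 s.
3. the knob is turned clockwise to its stop (value of joint stop_knob above 1.4 rad), for 0.1 s.
At the end, for the whole second after the job is handed in: All tiles of the sample's shape hang at rest, released: underside's centre within 25 mm of a hook's point, at most 6 mm below it, lean < 0.35 rad; the others stand upright on the board (within 160 x 200 mm of its centre); knob past 1.4 rad (((horizontal distance between sample_square and job_mat below 0.05 m and ((distance between square1 and hook0 below 0.025 m or distance between square1 and hook1 below 0.025 m or distance between square1 and hook2 below 0.025 m) and z of square1 in the frame of hook0 above -0.006 m and angle between square1's own z axis and vertical below 0.35 rad and contact force between square1 and the fingers below 0.05 N) and ((distance between square2 and hook0 below 0.025 m or distance between square2 and hook1 below 0.025 m or distance between square2 and hook2 below 0.025 m) and z of square2 in the frame of hook0 above -0.006 m and angle between square2's own z axis and vertical below 0.35 rad and contact force between square2 and the fingers below 0.05 N) and ((distance between square3 and hook0 below 0.025 m or distance between square3 and hook1 below 0.025 m or distance between square3 and hook2 below 0.025 m) and z of square3 in the frame of hook0 above -0.006 m and angle between square3's own z axis and vertical below 0.35 rad and contact force between square3 and the fingers below 0.05 N) and (angle between diamond1's own z axis and vertical below 0.15 rad and height (world z) of diamond1 below 0.024 m and x of diamond1 in the frame of board between -0.16 and 0.16 m and y of diamond1 in the frame of board between -0.2 and 0.2 m) and (angle between diamond2's own z axis and vertical below 0.15 rad and height (world z) of diamond2 below 0.024 m and x of diamond2 in the frame of board between -0.16 and 0.16 m and y of diamond2 in the frame of board between -0.2 and 0.2 m) and (angle between diamond3's own z axis and vertical below 0.15 rad and height (world z) of diamond3 below 0.024 m and x of diamond3 in the frame of board between -0.16 and 0.16 m and y of diamond3 in the frame of board between -0.2 and 0.2 m)) or (horizontal distance between sample_diamond and job_mat below 0.05 m and ((distance between diamond1 and hook0 below 0.025 m or distance between diamond1 and hook1 below 0.025 m or distance between diamond1 and hook2 below 0.025 m) and z of diamond1 in the frame of hook0 above -0.006 m and angle between diamond1's own z axis and vertical below 0.35 rad and contact force between diamond1 and the fingers below 0.05 N) and ((distance between diamond2 and hook0 below 0.025 m or distance between diamond2 and hook1 below 0.025 m or distance between diamond2 and hook2 below 0.025 m) and z of diamond2 in the frame of hook0 above -0.006 m and angle between diamond2's own z axis and vertical below 0.35 rad and contact force between diamond2 and the fingers below 0.05 N) and ((distance between diamond3 and hook0 below 0.025 m or distance between diamond3 and hook1 below 0.025 m or distance between diamond3 and hook2 below 0.025 m) and z of diamond3 in the frame of hook0 above -0.006 m and angle between diamond3's own z axis and vertical below 0.35 rad and contact force between diamond3 and the fingers below 0.05 N) and (angle between square1's own z axis and vertical below 0.15 rad and height (world z) of square1 below 0.024 m and x of square1 in the frame of board between -0.16 and 0.16 m and y of square1 in the frame of board between -0.2 and 0.2 m) and (angle between square2's own z axis and vertical below 0.15 rad and height (world z) of square2 below 0.024 m and x of square2 in the frame of board between -0.16 and 0.16 m and y of square2 in the frame of board between -0.2 and 0.2 m) and (angle between square3's own z axis and vertical below 0.15 rad and height (world z) of square3 below 0.024 m and x of square3 in the frame of board between -0.16 and 0.16 m and y of square3 in the frame of board between -0.2 and 0.2 m))) and value of joint stop_knob above 1.4 rad and linear speed of each of square1, square2, square3, diamond1, diamond2, diamond3 below 0.03 m/s and angular speed of each of square1, square2, square3, diamond1, diamond2, diamond3 below 0.5 rad/s); the robot touches nothing.
It fails at once if the frame of the cabinet's opening is touched, by the robot or by a tile (contact force between frame and anything else above 1 N).
It fails at once if a bystander (bowl, bottle, jar) or a sample is moved by more than 20 mm (distance of any of bowl, spray, glaze_jar, sample_square, sample_diamond from where it was at the start of the episode above 0.02 m).
Of square1, square2, square3 only 2 to 3 are there at a start; the rules pass over those that are not, and their reading is None.
Of diamond1, diamond2, diamond3 only 2 to 3 are there at a start; the rules pass over those that are not, and their reading is None.
At some moment in a run one of square1, square2, square3, diamond1, diamond2, diamond3 may be knocked a few centimetres aside while the robot is not near it.
It also fails if it takes over 208 s, if anything falls off the work surface, if the arm or the gripper's body presses on something with over 40 N, if the wrist force passes 120 N, or if a joint passes its speed limit or range.

ROBOT

A 6-joint arm with a two-finger parallel gripper is mounted at the origin on the work surface. World frame = base frame: x ahead of the robot, y to its left, z up, the work surface at z = 0. Lengths are in m, angles in rad, forces in N, time in s.
With the tool pointing down it reaches from about 0.25 to 0.725 m from the base axis. Payload 9.7 kg.
Tool frame: the origin (TCP) lies at the very end of the fingers, on their centre line; the grasp point (between the pads) lies 19 mm behind it; z points along the fingers, y is the line along which they close (so a half turn about z gives the same grasp; the last joint's range is limited). The gripper opens to 85 mm and grips with 20 to 120 N. Pads are 22 mm wide; open, the fingers measure 114 mm over their backs; the gripper's body (76 mm by 85 mm) begins 54 mm behind the grasp point. The pads swing forward as they close: fully open they stand 13 mm farther back than shut.
Start: joints at [-1.21, 0.087, 0.176, 1.66, 0, 1.571], TCP at [0.194, -0.515, 0.231] pointing down, gripper open.
Joint ranges: [-3.13, 3.13], [-0.85, 1.81], [-1.15, 1.24], [-2.2, 2.28], [-1.44, 1.52], [-3.14, 3.14]. Speed limits (rad/s): [2.22, 2.22, 2.57, 3.14, 3.14, 3.14].

INTERFACE

Orientations are given as a unit quaternion [w, x, y, z].
In Python, from workcell import robot gives the robot as it stands.
- The arm moves only by the shell command python3 -m crank 'ROWS' [FORCE]. ROWS is JSON, a list that holds one entry, the list of rows, each a list of 5 numbers: the opening, from -1 (shut) to 1 (fully open), then the shift along the tool's x, y, z in units of 0.03 m (1.0 is 0.03 m), then the turn about the tool's z in units of 0.08 rad (1.0 is 0.08 rad). A call has exactly 5 rows; each row shifts and turns the commanded pose from where the row before left it, along the tool's axes as they then stand; what a row does not reach is not made up. A row lasts 1/8 s, in which the tool goes at most 62.5 mm and 10.7 degrees, less where a joint would pass 70% of its speed; a pose out of reach is approached as far as the arm can. A call with a number of a shift or a turn outside -1 to 1 is refused whole. A call with a gripper value outside its range is refused whole. The fingers move at their own pace and stop on an object; FORCE is the grip in N (left out, the last holds). Time passes only in rows, so rows that do not move let the fingers close, or fill a call up. It gives the time, the measured TCP pose, the force, the opening and the grip force at its end, in the units of the state.
- robot.get_state(): the state, without advancing time (a new reading comes with each control period).
- robot.camera(name): name is "scene" or "side" or "wrist"; returns (picture, depth): 420x560x3 uint8, blue, green, red; 420x560 float32, m along the optical axis (not along the pixel's ray), 0 where there is no reading.
- robot.calibration(name): a dict with "K" (3x3 intrinsics, pixels), "R" (3x3) and "t" (3): a world point X has camera coordinates R X + t; the wrist camera has in their place "mount" (4x4, takes a point from camera to tool coordinates, whose origin is the TCP and whose axes are the flange's). Camera axes: x right, y down, z forward; pixel columns grow to the right and rows downward; lengths in m; the calibration is good to about 2 mm. The wrist camera is an equidistant fisheye: a pixel r from the principal point sees the ray r / f radians off the axis. A picture is of the moment at which its call begins: read the wrist's pose just before it. calibration takes no time and is no camera call.
- robot.close_job(): hands the job in; it is judged then, once.
The state is a dict: "t": time; "joint_positions": joint angles; "qd": joint speeds; "joint_efforts": joint torques, N m; "eef_pos": TCP position; "orientation": TCP orientation; "contact_force": force on the tool from outside, world axes, zero at the start; "wrist_torque": the same for the moment, N m; "gripper_width": finger opening in m; "grasp_force": force on a finger pad.
Only numpy, scipy, OpenCV 4.12 (cv2) and the standard library are available. Lean on these libraries where they do the work, as an engineer would, in place of code of your own. Each camera call takes 0.05 s, during which the arm holds its last target. There are 200 camera calls.

## Working session

There is one attempt and no reset: what is moved stays moved. The work goes in short steps, Python scripts to look and compute and a shell command to move; the robot and the scene stay as the last step left them, time stands still between calls to the robot, and variables do not carry over. Pictures are saved under pics/ and viewed, at most 14 in all, crops included, and the job is handed in when it is done.

```bash
ls; mkdir -p pics; python3 - <<'E'
from workcell import robot
import cv2,numpy as np
np.set_printoptions(precision=4,suppress=True)
s=robot.get_state();print(s)
for n in("scene","side"):
    p,d=robot.camera(n);cv2.imwrite(f"pics/{n}0.png",p);np.savez(f"pics/{n}0.npz",p=p,d=d)
    print(n,robot.calibration(n),(d>0).mean())
print(robot.calibration("wrist"))
E
```

```text
pics
{'t': 0.0, 'joint_positions': array([-1.21  ,  0.0875,  0.1751,  1.6598,  0.    ,  1.5708]), 'qd': array([ 0.0013,  0.0023, -0.0005, -0.0015,  0.0006, -0.0008]), 'joint_efforts': array([ -0.0002, -52.0382,  46.4812,   0.016 ,   0.    ,   0.    ]), 'eef_pos': array([ 0.1941, -0.5144,  0.2306]), 'orientation': array([-0.0007,  0.9838,  0.1794, -0.0001]), 'contact_force': array([ 0.1017,  0.6691, -0.6883]), 'wrist_torque': array([ 0.026 ,  0.0497, -0.0218]), 'grasp_force': 0.0, 'gripper_width': 0.0851026528372295}
scene {'K': array([[387.3453,   0.    , 279.0755],
       [  0.    , 387.3453, 213.0501],
       [  0.    ,   0.    ,   1.    ]]), 'R': array([[-0.7418,  0.6706,  0.0078],
       [ 0.422 ,  0.4758, -0.7717],
       [-0.5212, -0.5691, -0.6359]]), 't': array([ 0.4378, -0.18  ,  1.4332])} 0.9959311224489796
side {'K': array([[434.8055,   0.    , 279.1739],
       [  0.    , 434.8055, 208.1996],
       [  0.    ,   0.    ,   1.    ]]), 'R': array([[-0.9352, -0.3541, -0.0034],
       [-0.258 ,  0.6878, -0.6785],
       [ 0.2426, -0.6336, -0.7346]]), 't': array([0.5693, 0.2152, 1.0521])} 0.9962372448979592
{'K': array([[325.1923,   0.    , 276.2641],
       [  0.    , 325.1923, 209.3954],
       [  0.    ,   0.    ,   1.    ]]), 'mount': array([[ 0.    , -0.9585, -0.285 ,  0.0727],
       [ 1.    ,  0.0001, -0.0001,  0.0001],
       [ 0.0001, -0.285 ,  0.9585, -0.1422],
       [ 0.    ,  0.    ,  0.    ,  1.    ]])}
```

View pics/scene0.png

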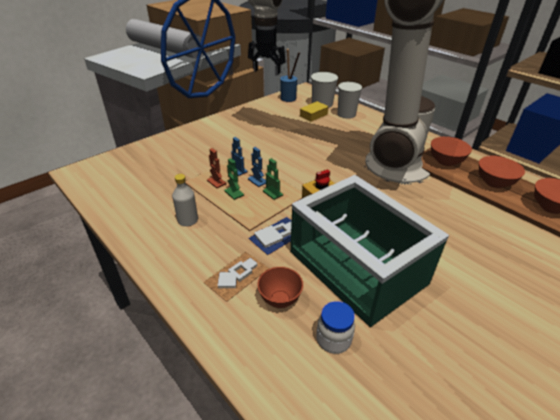

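View pics/side0.png

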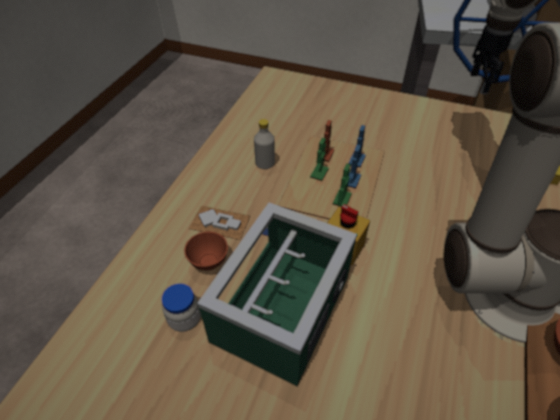

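The scene shows five tiles on the board: brown (215,168), blue (237,155) and (257,165), green (233,178) and (273,178). The job mat is at (275,234), the cabinet at (365,240) and the stop at (321,180). The side view shows the rail with three hooks at (275,275), pointing towards the robot. Next I'll measure with depth and zoom in.

```bash
cat > h.py <<'E'
from workcell import robot
import cv2,numpy as np
from scipy.spatial.transform import Rotation as Rn
np.set_printoptions(precision=4,suppress=True)
def cloud(n,p,d):
    c=robot.calibration(n);K,R,t=c["K"],c["R"],c["t"]
    v,u=np.mgrid[:420,:560]
    P=np.stack([(u-K[0,2])/K[0,0]*d,(v-K[1,2])/K[1,1]*d,d],-1)
    return (P-t)@R, cv2.cvtColor(p,cv2.COLOR_BGR2HSV)
def load(n,k=0):
    z=np.load(f"pics/{n}{k}.npz");return (z['p'],)+cloud(n,z['p'],z['d'])+(z['d']>0,)
def rect(X):
    c,s,a=cv2.minAreaRect(X[:,:2].astype(np.float32));return np.array(c),np.array(s),a
def wrist():
    s=robot.get_state();p,d=robot.camera("wrist")
    c=robot.calibration("wrist");K=c["K"];M=c["mount"]
    v,u=np.mgrid[:420,:560];x=(u-K[0,2])/K[0,0];y=(v-K[1,2])/K[1,1]
    r=np.hypot(x,y)+1e-9;ok=(r<1.3)&(d>0);k=np.tan(np.minimum(r,1.3))/r
    P=np.stack([x*k*d,y*k*d,d],-1)@M[:3,:3].T+M[:3,3]
    q=s["orientation"];W=P@Rn.from_quat([q[1],q[2],q[3],q[0]]).as_matrix().T+s["eef_pos"]
    return p,W,cv2.cvtColor(p,cv2.COLOR_BGR2HSV),ok,s
E
python3 - <<'E'
from h import *
for n in("scene","side"):
    p,W,H,ok=load(n);h,s,v=H[...,0],H[...,1],H[...,2]
    z=W[...,2];near=ok&(np.hypot(W[...,0],W[...,1])>.2)&(np.hypot(W[...,0],W[...,1])<1)
    print(n)
    fr=near&(abs(z-.172)<.008)&(s<60)&(W[...,0]>.2)
    l,cc,st,_=cv2.connectedComponentsWithStats(fr.astype(np.uint8))[0:4]
    b=1+np.argmax(st[1:,4]);print("frame",rect(W[cc==b]),np.median(z[cc==b]))
    kn=near&((h<8)|(h>172))&(s>150)&(z>.11)&(z<.2)
    k2=kn&(z>.148);print("knob",k2.sum(),rect(W[k2]) if k2.sum()>4 else 0,W[k2].max(0)[2], "cap",rect(W[kn]))
    for nm,m in dict(blue=(h>95)&(h<130),green=(h>40)&(h<90),brown=((h<12)|(h>172))).items():
        m=near&m&(s>80)&(z>.045)&(z<.16)
        l,cc,st,_=cv2.connectedComponentsWithStats(m.astype(np.uint8))[0:4]
        for i in range(1,l):
            if st[i,4]>25: X=W[cc==i];T=X[X[:,2]>.118];print(nm,st[i,:5],X.mean(0),X[:,2].max(),rect(T) if len(T)>3 else '')
a=cv2.imread("pics/scene0.png")
c1=cv2.resize(a[120:210,190:300],None,fx=5,fy=5,interpolation=2)
c2=cv2.resize(a[215:305,200:310],None,fx=5,fy=5,interpolation=2)[:, :]
o=np.hstack([c1,c2]);cv2.imwrite("pics/crop1.png",cv2.resize(o,(800,int(o.shape[0]*800/o.shape[1]))))
E
```

```text
scene
frame (array([0.5157, 0.2279]), array([0.3041, 0.225 ]), 84.21283721923828) 0.17173710840481557
knob 62 (array([-0.1793,  0.0848]), array([0.0158, 1.2648]), 82.63682556152344) 0.19189276758119558 cap (array([-0.0618,  0.0472]), array([0.2994, 1.4779]), 70.0988540649414)
blue [281  76  16  18 244] [-0.0828 -0.6813  0.0813] 0.11826527507564363 
blue [232 138  11  29 168] [ 0.4809 -0.3351  0.0891] 0.13965513527760098 (array([ 0.4795, -0.3368]), array([0.0291, 0.0105]), 77.4593734741211)
blue [252 148  11  30 171] [ 0.4721 -0.2413  0.0893] 0.13947524330582028 (array([ 0.4713, -0.2431]), array([0.0268, 0.0083]), 81.43414306640625)
blue [321 302  33  30 800] [0.7269 0.3315 0.0891] 0.09372534633700524 
green [228 159  11  31 221] [ 0.572  -0.2383  0.0927] 0.14071092575117453 (array([ 0.5706, -0.24  ]), array([0.0269, 0.0138]), 80.19754791259766)
green [266 159  13  31 252] [ 0.4795 -0.1547  0.0889] 0.13959985567628203 (array([ 0.4753, -0.1574]), array([0.0297, 0.0136]), 86.49817657470703)
green [ 313  189  113   63 2552] [0.4251 0.1846 0.0973] 0.1412826924365565 (array([0.4293, 0.1835
[... 1940 characters left out ...]
 0.1348]), array([0.0573, 0.0008]), 84.26235961914062)
green [326 282  11  31  82] [0.4047 0.2254 0.1047] 0.14560822230770973 (array([0.4055, 0.2317]), array([0.0552, 0.0011]), 84.51608276367188)
green [ 201  310  107   69 2292] [0.5178 0.3774 0.1008] 0.15410053002768026 (array([0.5263, 0.3769]), array([0.2203, 0.0365]), 3.813183307647705)
brown [325 120   6  32 106] [ 0.574  -0.3214  0.1078] 0.14295336910300113 (array([ 0.5759, -0.3287]), array([0.0111, 0.033 ]), 3.9425883293151855)
brown [340 205  18  22 266] [0.4262 0.013  0.1436] 0.15981380630824432 (array([0.4273, 0.0122]), array([0.0309, 0.041 ]), 76.99834442138672)
brown [184 232  44  37 458] [0.7449 0.1614 0.0555] 0.06590589350730312
```

View pics/crop1.png

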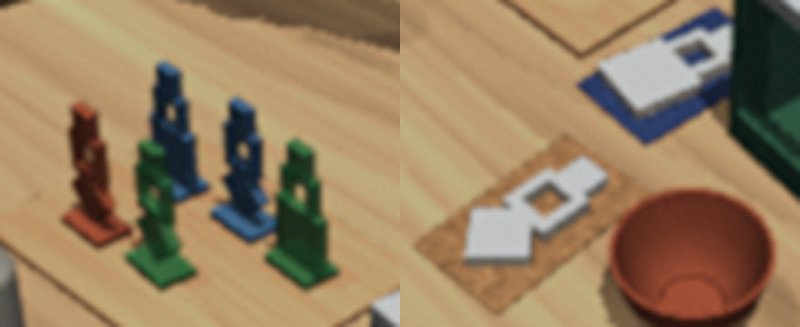

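The blue mat carries the square sample; the diamond sample is on the cork mat. The matching tiles are the far blue one (crop 170,130) and the right-hand green one (crop 300,220). The brown, front green and near blue tiles are diamonds. First I'll turn the tool to its working orientation.

```bash
cat >> h.py <<'E'
def plan(xyz,yang=None):
    s=robot.get_state();q=s["orientation"];R=Rn.from_quat([q[1],q[2],q[3],q[0]]).as_matrix()
    a=np.degrees(np.arctan2(R[1,1],R[0,1]));d=np.array(xyz)-s["eef_pos"]
    print("t",round(s["t"],2),"pos",s["eef_pos"],"yang",round(a,2),"q6",s["joint_positions"][5],"F",s["contact_force"],"w",s["gripper_width"])
    print("units now:",R.T@d/.03)
    if yang is not None:
        k=-(np.radians(yang-a))/.08; print("turn units",k, "(or +-39.27)")
        y=np.radians(yang);R2=np.array([[-np.sin(y),np.cos(y),0],[np.cos(y),np.sin(y),0],[0,0,-1]]);print("units after turn:",R2.T@d/.03)
E
python3 -m crank '[[[-1,0,0,0,-1],[-1,0,0,0,-1],[-1,0,0,0,-1],[-1,0,0,0,-1],[-1,0,0,0,-1]]]' 30
python3 -m crank '[[[-1,0,0,0,-1],[-1,0,0,0,-1],[-1,0,0,0,-1],[-1,0,0,0,-1],[-1,0,0,0,-1]]]'
python3 -m crank '[[[-1,0,0,0,-1],[-1,0,0,0,-1],[-1,0,0,0,-1],[-1,0,0,0,-1],[-1,0,0,0,-1]]]'
python3 -c "
from h import *
plan([.36,.01,.26],0)"
```

```text
t: 0.72
eef_pos: [0.1941, -0.5145, 0.2309]
orientation: [-0.0, 0.928, 0.372, 0.0]
contact_force: [-0.1, -0.5, -0.5]
gripper_width: 0.0001
grasp_force: 0.0
t: 1.35
eef_pos: [0.1941, -0.5145, 0.2309]
orientation: [-0.0, 0.836, 0.549, 0.0]
contact_force: [-0.7, -0.2, 0.5]
gripper_width: 0.0002
grasp_force: 0.0
t: 1.98
eef_pos: [0.1941, -0.5144, 0.2309]
orientation: [-0.0, 0.71, 0.705, 0.0]
contact_force: [0.8, -0.4, -0.6]
gripper_width: -0.0001
grasp_force: 0.0
t 1.98 pos [ 0.1941 -0.5144  0.2309] yang -0.42 q6 0.36815398056732107 F [ 0.8212 -0.3996 -0.6272] w -0.00011683996589168938
units now: [17.5222  5.4006 -0.9595]
turn units -0.09189930185539508 (or +-39.27)
units after turn: [17.4813  5.5296 -0.9716]
```

```bash

python3 -m crank '[[[-1,1,0.3,-0.2,0],[-1,1,0.3,-0.2,0],[-1,1,0.3,-0.2,0],[-1,1,0.3,-0.2,0],[-1,1,0.3,-0.2,0]]]'|head -2
python3 -m crank '[[[-1,1,0.3,0,0],[-1,1,0.3,0,0],[-1,1,0.3,0,0],[-1,1,0.3,0,0],[-1,1,0.3,0,0]]]'|head -2
python3 -m crank '[[[-1,1,0.3,0,0],[-1,1,0.3,0,0],[-1,1,0.3,0,0],[-1,1,0.3,0,0],[-1,1,0.3,0,0]]]'|head -2
python3 -m crank '[[[-1,1,0.3,0,0],[-1,1,0.3,0,0],[-1,0.5,0.3,0,0],[-1,0,0,0,0],[-1,0,0,0,0]]]'|head -2
python3 - <<'E'
from h import *
p,W,H,ok,s=wrist();cv2.imwrite("pics/w1.png",p)
h,S=H[...,0],H[...,1];z=W[...,2]
m=ok&((h<8)|(h>172))&(S>120)&(abs(W[...,0]-.43)<.08)&(abs(W[...,1])<.08)
b=m&(z>.149)&(z<.17);c=m&(z>.115)&(z<.147)
print(b.sum(),rect(W[b]),np.median(z[b]),c.sum(),rect(W[c]))
plan([.428,.01,.17])
E
```

```text
t: 2.6
eef_pos: [0.2408, -0.364, 0.2612]
t: 3.22
eef_pos: [0.2872, -0.2145, 0.2611]
t: 3.85
eef_pos: [0.3337, -0.0649, 0.2611]
t: 4.47
eef_pos: [0.3611, 0.0084, 0.2612]
795 (array([0.4266, 0.0042]), array([0.0145, 0.0414]), 75.49609375) 0.1553138032800826 1046 (array([0.4249, 0.0056]), array([0.0421, 0.0388]), 59.92891311645508)
t 4.53 pos [0.3611 0.0083 0.2613] yang -0.6 q6 1.604337928017976 F [0.5295 0.1314 0.3111] w 0.00026599203326107504
units now: [0.082  2.2292 3.0418]
```

View pics/w1.png

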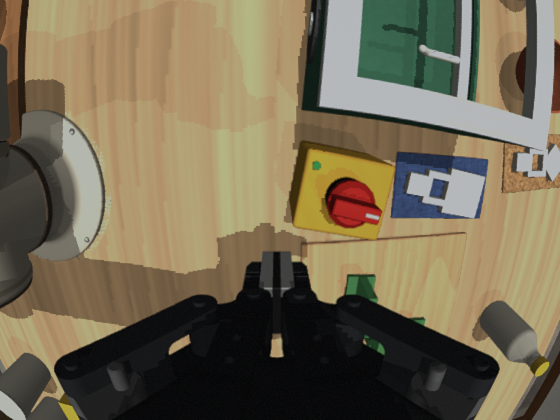

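The wrist picture shows the stop at (352,203), with its bar pointing right and slightly down and nothing around it. Measured: knob at (0.4266, 0.0042), top at 0.1555. Pressing now.

```bash

python3 -m crank '[[[-1,-0.12,1,0,0],[-1,0,1,0.6,0],[-1,0,0.18,1,0],[-1,0,0,1,0],[-1,0,0,0.6,0]]]'|head -4
python3 -m crank '[[[-1,0,0,0.15,0],[-1,0,0,0.15,0],[-1,0,0,0.15,0],[-1,0,0,0,0],[-1,0,0,0,0]]]'|head -4
```

```text
t: 5.15
eef_pos: [0.4262, 0.0038, 0.1639]
orientation: [-0.0, 0.711, 0.703, -0.0]
contact_force: [-0.8, -0.6, -0.6]
t: 5.78
eef_pos: [0.4271, 0.0044, 0.1525]
orientation: [0.001, 0.711, 0.704, 0.0]
contact_force: [0.4, -0.8, 4.5]
```

```bash

python3 -m crank '[[[-1,0,0,0.1,0],[-1,0,0,0.06,0],[-1,0,0,0,0],[-1,0,0,0,0],[-1,0,0,0,0]]]'|head -4
python3 -m crank '[[[-1,0,0,0.1,0],[-1,0,0,0,0],[-1,0,0,0,0],[-1,0,0,0,0],[-1,0,0,0,0]]]'|head -4
```

```text
t: 6.4
eef_pos: [0.4275, 0.0045, 0.1497]
orientation: [0.001, 0.711, 0.704, 0.001]
contact_force: [-5.8, -1.3, 23.7]
t: 7.02
eef_pos: [0.4279, 0.0045, 0.1492]
orientation: [0.002, 0.711, 0.704, 0.002]
contact_force: [-11.6, -1.2, 43.7]
```

```bash

python3 -m crank '[[[-1,0,0,-0.3,0],[-1,0,0,-1,0],[-1,0,0,-1,0],[-0.1,0,0,-1,0],[-0.1,0,0,-1,0]]]'|head -4
python3 -m crank '[[[-0.1,-1,0.3,-0.5,0],[-0.1,-1,0.3,0,0],[-0.1,-1,0.3,0,0],[-0.1,-1,0.3,0,0],[-0.1,-1,0.3,0,0]]]'|head -2
python3 -m crank '[[[-0.1,-1,0,0,0],[-0.1,-0.5,0,0,0],[-0.1,0,0,0,0],[-0.1,0,0,0,0],[-0.1,0,0,0,0]]]'|head -2
cat >> h.py <<'E'
def tiles(tag):
    p,W,H,ok,s=wrist();cv2.imwrite(f"pics/{tag}.png",p)
    h,S,V=H[...,0],H[...,1],H[...,2];z=W[...,2];x=W[...,0];y=W[...,1]
    reg=ok&(x>.35)&(x<.7)&(y<-.08)&(y>-.45)&(S>80)
    for nm,m in dict(blue=(h>95)&(h<130),green=(h>40)&(h<90),brown=((h<8)|(h>172))).items():
        for lo,hi,lab in((.126,.15,'top'),):
            m2=(reg&m&(z>lo)&(z<hi)).astype(np.uint8)
            l,cc,st,_=cv2.connectedComponentsWithStats(m2)
            for i in range(1,l):
                if st[i,4]>30:
                    X=W[cc==i];X=X[X[:,2]>np.percentile(X[:,2],95)-.004];c,sz,a=rect(X);b=a if sz[0]>sz[1] else a+90
                    print(nm,lab,len(X),c,np.sort(sz),"long axis",round(b,1),"z",np.median(X[:,2]))
E
python3 - <<'E'
from h import *
tiles("w2");plan([.475,-.157,.2])
E
```

```text
t: 7.65
eef_pos: [0.4266, 0.0047, 0.2735]
orientation: [-0.0, 0.711, 0.704, -0.0]
contact_force: [1.1, -0.4, 0.5]
t: 8.28
eef_pos: [0.4704, -0.1468, 0.2874]
t: 8.9
eef_pos: [0.4699, -0.1901, 0.2882]
blue top 294 [ 0.4687 -0.247 ] [0.011  0.0277] long axis 90.2 z 0.13763613536051
blue top 188 [ 0.4768 -0.3422] [0.0102 0.0268] long axis 89.9 z 0.13756598264402548
green top 397 [ 0.4762 -0.1603] [0.0121 0.0278] long axis 87.2 z 0.13760978851324646
green top 279 [ 0.5701 -0.2431] [0.0113 0.0276] long axis 85.1 z 0.13748127421158254
t 8.95 pos [ 0.4699 -0.1902  0.2882] yang -0.52 q6 1.1951223335103929 F [ 0.626  -0.1277  0.2491] w 0.03896043236383076
units now: [1.1079 0.1599 2.9395]
```

View pics/w2.png

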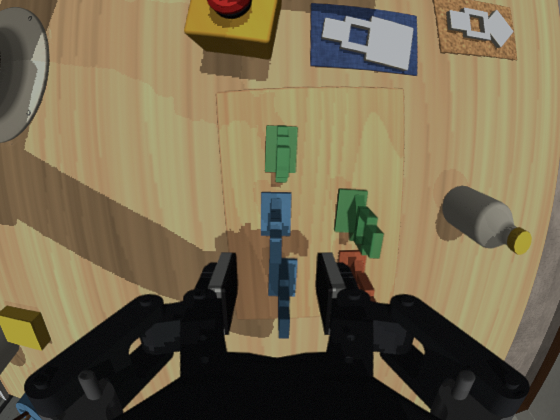

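The picture shows the green square's tab at (282,160), with the blue diamond at (275,215) well clear of it. The job mat (363,42) holds the square sample. Grasping the green tile.

```bash

python3 -m crank '[[[-0.1,1,0.2,0,0.5],[-0.1,0,0,1,0],[-0.1,0,0,1,0],[-0.1,0,0,1,0],[-0.1,0,0,1,0]]]'|head -4
python3 -m crank '[[[-0.1,0,0,1,0],[-0.1,0,0,0.84,0],[-1,0,0,0,0],[-1,0,0,0,0],[-1,0,0,0,0]]]' 40
python3 -m crank '[[[-1,0,0,-0.2,0],[-1,0,0,-0.5,0],[-1,0,0,-1,0],[-1,0,0,-1,0],[-1,0,0,-1,0]]]'
python3 - <<'E'
from h import *
y=np.radians(-5.8);C=np.array([.5158,.2274]);A=np.array([[np.cos(y),-np.sin(y)],[np.sin(y),np.cos(y)]])
for p in((-.05,-.08),(-.05,0),(-.05,.08),(.011,-.08),(.011,0),(.011,.08)): print(p,C+A@p)
p,W,H,ok=load("side");z=W[...,2]
L=(W[...,:2]-C)@A
m=ok&(abs(L[...,0])<.08)&(abs(L[...,1])<.12)&(H[...,1]<70)&(z>.1)&(z<.13)
for k in(-.08,0,.08):
    q=m&(abs(L[...,1]-k)<.03)&(L[...,0]<.025)
    X=np.c_[L[q],z[q]];print(len(X),X.min(0),np.median(X,0),X.max(0))
q=m&(L[...,0]>.02);X=np.c_[L[q],z[q]];print("rail",X.min(0),np.median(X,0),X.max(0))
E
```

```text
t: 9.57
eef_pos: [0.4761, -0.1604, 0.1672]
orientation: [0.0, 0.724, 0.689, 0.0]
contact_force: [-0.0, -0.2, -0.1]
t: 10.2
eef_pos: [0.4767, -0.1611, 0.114]
orientation: [0.001, 0.724, 0.689, 0.0]
contact_force: [1.1, 0.4, -0.5]
gripper_width: 0.0112
grasp_force: 45.1
t: 10.82
eef_pos: [0.4761, -0.161, 0.2261]
orientation: [0.001, 0.725, 0.689, 0.0]
contact_force: [0.4, -0.1, -2.0]
gripper_width: 0.0113
grasp_force: 45.1
(-0.05, -0.08) [0.458  0.1529]
(-0.05, 0) [0.4661 0.2325]
(-0.05, 0.08) [0.4741 0.312 ]
(0.011, -0.08) [0.5187 0.1467]
(0.011, 0) [0.5267 0.2263]
(0.011, 0.08) [0.5348 0.3059]
63 [-0.0167 -0.0836  0.1117] [ 0.0036 -0.0781  0.1177] [ 0.0249 -0.0746  0.1281]
69 [-0.0171 -0.0042  0.1114] [0.0034 0.0016 0.1178] [0.0247 0.0045 0.1278]
78 [-0.0168  0.0759  0.1122] [0.0043 0.0815 0.1179] [0.0246 0.0849 0.1266]
rail [ 0.0201 -0.1196  0.1055] [0.0344 0.0016 0.1177] [0.0434 0.1003 0.1222]
```

```bash

python3 -m crank '[[[-1,0,0,-1,0.6],[-1,0.5,0,-1,0],[-1,1,0,-0.8,0],[-1,1,0,0,0],[-1,1,0,0,0]]]'|head -2
python3 -m crank '[[[-1,1,0,0,0],[-1,1,0,0,0],[-1,1,0,0,0],[-1,1,0,0,0],[-1,1,0,0,0]]]'|head -2
python3 -m crank '[[[-1,1,0,0,0],[-1,1,0,0,0],[-1,1,0,0,0],[-1,1,0,0,0],[-1,0.7,0,0,0]]]'|sed -n '2p;5,6p'
python3 -m crank '[[[-1,0,0,0,0],[-1,0,0,0,0],[-1,0,0,0,0],[-1,0,0,0,0],[-1,0,0,0,0]]]'|sed -n '2p;5,6p'
python3 - <<'E'
from h import *
p,d=robot.camera("side");cv2.imwrite("pics/s2.png",cv2.resize(p[100:400,150:500],None,fx=2,fy=2))
plan([.4741,.312,.31],-5.8)
E
```

```text
t: 11.45
eef_pos: [0.4865, -0.0557, 0.3094]
t: 12.08
eef_pos: [0.501, 0.0938, 0.3092]
eef_pos: [0.5148, 0.2343, 0.3087]
gripper_width: 0.0111
grasp_force: 45.1
eef_pos: [0.5149, 0.2327, 0.3079]
gripper_width: 0.011
grasp_force: 45.1
t 13.38 pos [0.5149 0.2328 0.3079] yang -5.64 q6 2.0938858696991534 F [-0.2007 -0.4425 -0.7077] w 0.01119679551186208
units now: [ 2.4922 -1.6117 -0.0715]
turn units 0.035695704816639 (or +-39.27)
units after turn: [ 2.4876 -1.6188 -0.0715]
```

View pics/s2.png

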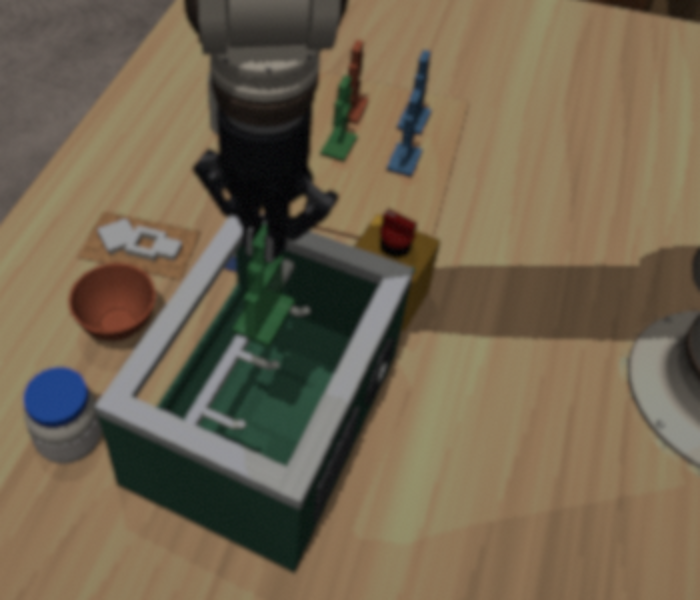

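The green tile hangs upright in the gripper at (262,290), above the opening. Moving to the hook 2 entry column.

```bash

python3 -m crank '[[[-1,0.9,-0.6,0,0],[-1,0.9,-0.6,0,0],[-1,0.7,-0.41,0,0],[-1,0,0,0,0],[-1,0,0,0,0]]]'|sed -n '2p;5,6p'
python3 -m crank '[[[-1,0,0,0,0],[-1,0,0,0,0],[-1,0,0,0,0],[-1,0,0,0.5,0],[-1,0,0,0.5,0]]]'|sed -n '2p;5,6p'
python3 - <<'E'
from h import *
plan([.4741,.312,.1405],-5.8)
E
```

```text
eef_pos: [0.4743, 0.3121, 0.3078]
gripper_width: 0.0111
grasp_force: 45.1
eef_pos: [0.4743, 0.3124, 0.2775]
gripper_width: 0.011
grasp_force: 45.1
t 14.62 pos [0.4743 0.3124 0.2775] yang -5.63 q6 2.2514355027860145 F [ 0.153   0.1839 -1.8891] w 0.010956390068513799
units now: [-0.0143 -0.0071  4.5657]
turn units 0.037238543118574975 (or +-39.27)
units after turn: [-0.0132 -0.0057  4.5657]
```

```bash

python3 -m crank '[[[-1,0,0,0.5,0],[-1,0,0,0.5,0],[-1,0,0,0.5,0],[-1,0,0,0.5,0],[-1,0,0,0.5,0]]]'|sed -n '2p;4p'
python3 -m crank '[[[-1,0,0,0.5,0],[-1,0,0,0.5,0],[-1,0,0,0.5,0],[-1,0,0,0.5,0],[-1,0,0,0,0]]]'|sed -n '2p;4p'
python3 - <<'E'
from h import *
p,d=robot.camera("side");cv2.imwrite("pics/s3.png",cv2.resize(p[180:380,180:400],None,fx=3,fy=3))
plan([.5348,.3059,.1405],-5.8)
E
```

```text
eef_pos: [0.4741, 0.3124, 0.2019]
contact_force: [-1.1, -0.4, -1.4]
eef_pos: [0.4736, 0.3121, 0.1413]
contact_force: [0.2, 0.2, -0.5]
t 15.93 pos [0.4739 0.3124 0.1424] yang -5.61 q6 2.2515154259869754 F [ 0.4343 -0.2278 -1.5306] w 0.01095314930013156
units now: [-0.0155  2.0407  0.0612]
turn units 0.04051703988673844 (or +-39.27)
units after turn: [-0.0089  2.0407  0.0624]
```

View pics/s3.png

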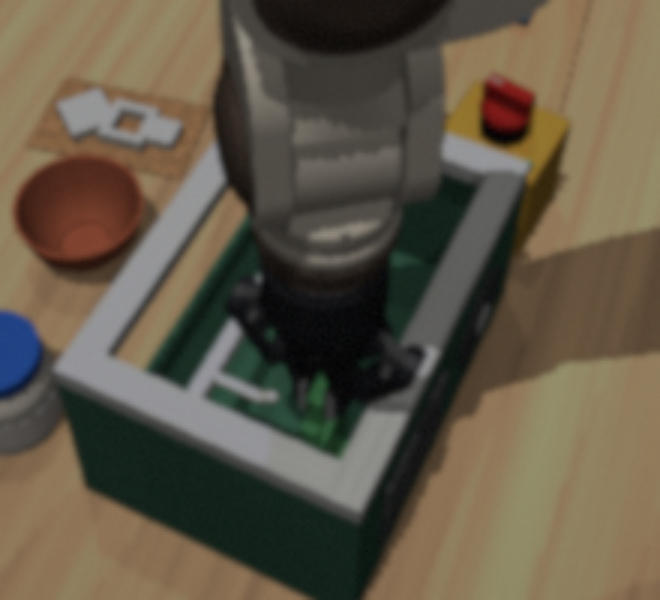

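The tile is down inside the cabinet at (318,415), just before the hook 2 tip at (270,395). Sliding onto the hook.

```bash

python3 -m crank '[[[-1,0,0.3,0.06,0],[-1,0,0.3,0,0],[-1,0,0.3,0,0],[-1,0,0,0,0],[-1,0,0,0,0]]]'|sed -n '2p;4p'
python3 -m crank '[[[-1,0,0.4,0,0],[-1,0,0.4,0,0],[-1,0,0.34,0,0],[-1,0,0,0,0],[-1,0,0,0,0]]]'|sed -n '2p;4p'
```

```text
eef_pos: [0.501, 0.3098, 0.1409]
contact_force: [0.3, -0.2, -1.1]
eef_pos: [0.535, 0.3064, 0.1408]
contact_force: [-1.2, 1.1, -1.2]
```

```bash

python3 -m crank '[[[-1,0,0,0.2,0],[-1,0,0,0.2,0],[-1,0,0,0.05,0],[-1,0,0,0,0],[-1,0,0,0,0]]]'|sed -n '2p;4p'
python3 -c "
from h import *
plan([.5348,.3059,.127])"
```

```text
eef_pos: [0.5351, 0.3065, 0.1277]
contact_force: [1.0, 0.7, -1.5]
t 17.8 pos [0.5351 0.3065 0.1277] yang -5.61 q6 2.189019719015806 F [ 1.0208  0.7025 -1.5358] w 0.010935745937325637
units now: [-0.0223 -0.0075  0.0237]
```

```bash

python3 -m crank '[[[-1,0,0,0.05,0],[-1,0,0,0,0],[-1,0,0,0,0],[-1,0,0,0,0],[-1,0,0,0,0]]]'|sed -n '2p;4p'
python3 -m crank '[[[-0.45,0,0,0,0],[-0.45,0,0,0,0],[-0.45,0,0,0,0],[-0.45,0,0,0,0],[-0.45,0,0,0,0]]]'|sed -n '2p;4,6p'
```

```text
eef_pos: [0.5352, 0.3065, 0.1262]
contact_force: [1.2, 0.5, 0.8]
eef_pos: [0.535, 0.3065, 0.126]
contact_force: [-1.0, 0.6, -0.5]
gripper_width: 0.0236
grasp_force: 0.0
```

```bash

python3 -m crank '[[[-0.45,0,0,-0.3,0],[-0.45,0,0,-0.5,0],[-0.45,0,0,-1,0],[-0.45,0,0,-1,0],[-0.45,0,0,-1,0]]]'|sed -n '2p;4p'
python3 -m crank '[[[-0.45,0,0,-1,0],[-0.3,0,0,-1,0],[-0.1,-1,0,0,-0.7],[-0.1,-1,0,0,0],[-0.1,-1,0,0,0]]]'|sed -n '2p;4p'
python3 -m crank '[[[-0.1,-1,-0.1,0,0],[-0.1,-1,-0.1,0,0],[-0.1,-1,-0.1,0,0],[-0.1,-1,-0.1,0,0],[-0.1,-1,-0.1,0,0]]]'|sed -n '2p;4p'
python3 -m crank '[[[-0.1,-1,-0.1,0,0],[-0.1,-1,-0.1,0,0],[-0.1,-1,-0.1,0,0],[-0.1,-1,-0.1,0,0],[-0.1,-1,-0.1,0,0]]]'|sed -n '2p;4p'
python3 -m crank '[[[-0.1,-1,-0.1,0,0],[-0.1,-1,-0.1,0,0],[-0.1,-1,-0.1,0,0],[-0.1,-0.5,-0.1,0,0],[-0.1,0,0,0,0]]]'|sed -n '2p;4p'
python3 - <<'E'
from h import *
tiles("w3");plan([.4768,-.3422,.114])
p,d=robot.camera("side");a=cv2.resize(p[200:380,190:370],(400,400))
p,d=robot.camera("scene");b=cv2.resize(p[170:320,280:440],(400,400))
cv2.imwrite("pics/s4.png",np.hstack([a,b]))
E
```

```text
eef_pos: [0.535, 0.3065, 0.2424]
contact_force: [0.7, -0.1, 0.5]
eef_pos: [0.5294, 0.2159, 0.3014]
contact_force: [0.1, -0.1, 0.8]
eef_pos: [0.508, 0.0665, 0.3014]
contact_force: [0.9, 0.0, 0.0]
eef_pos: [0.4867, -0.0827, 0.3014]
contact_force: [0.5, 0.3, -0.6]
eef_pos: [0.4704, -0.1866, 0.3006]
contact_force: [0.1, 0.4, 0.0]
blue top 259 [ 0.4688 -0.2465] [0.0103 0.0271] long axis 87.8 z 0.1376709289400562
blue top 169 [ 0.4769 -0.3415] [0.0103 0.0267] long axis 88.5 z 0.13764002547178844
green top 275 [ 0.5701 -0.243 ] [0.0118 0.0276] long axis 86.5 z 0.13748530173013157
t 22.23 pos [ 0.4706 -0.186   0.3004] yang -2.45 q6 1.2369691330689583 F [-1.3974 -0.737   0.0338] w 0.03861598967427408
units now: [-5.1934  0.4258  6.2145]
```

View pics/w3.png

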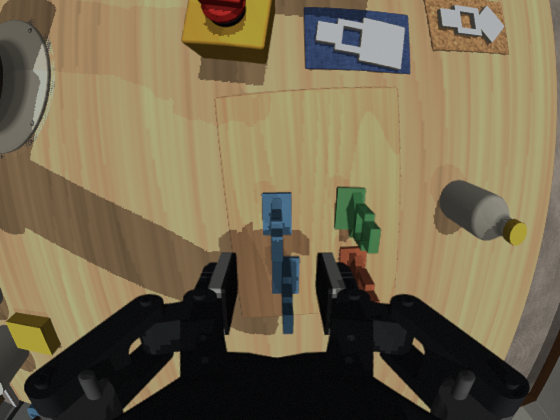

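View pics/s4.png

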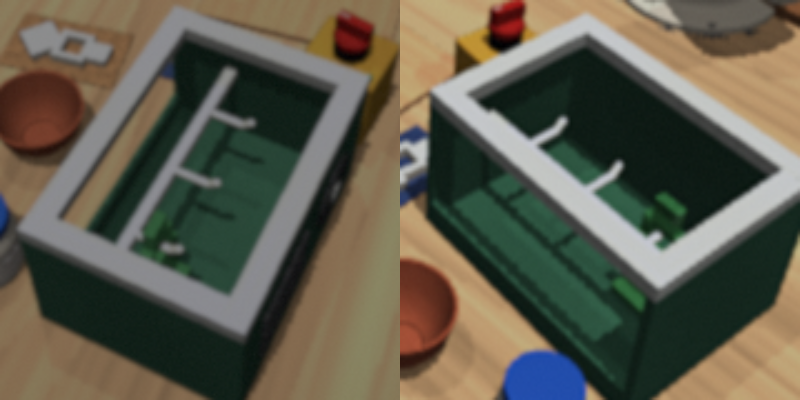

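The green tile hangs on hook 2 (left panel 160,235). The wrist view shows the blue square's tab at (288,310), between the fingers. Moving closer and re-measuring.

```bash

python3 -m crank '[[[-0.1,-1,0.1,0,0],[-0.1,-1,0.1,0.3,0],[-0.1,-1,0.1,0.3,0],[-0.1,-1,0.1,0.3,0],[-0.1,0,0,0.3,0]]]'|sed -n '2p;4p'
python3 - <<'E'
from h import *
tiles("w4");plan([.4769,-.3415,.114])
E
```

```text
eef_pos: [0.4778, -0.3071, 0.263]
contact_force: [0.1, 0.8, -0.8]
blue top 508 [ 0.4684 -0.2473] [0.0124 0.0274] long axis 87.8 z 0.13757639226859125
blue top 361 [ 0.4774 -0.3422] [0.0114 0.0266] long axis 87.1 z 0.13760277585335617
green top 431 [ 0.57   -0.2436] [0.0123 0.0273] long axis 86.8 z 0.13742504267058675
t 23.0 pos [ 0.4776 -0.3061  0.2621] yang -2.42 q6 1.0429258542652515 F [ 0.4352 -0.881  -0.54  ] w 0.03841533776343257
units now: [-1.1859  0.0355  4.9342]
```

View pics/w4.png

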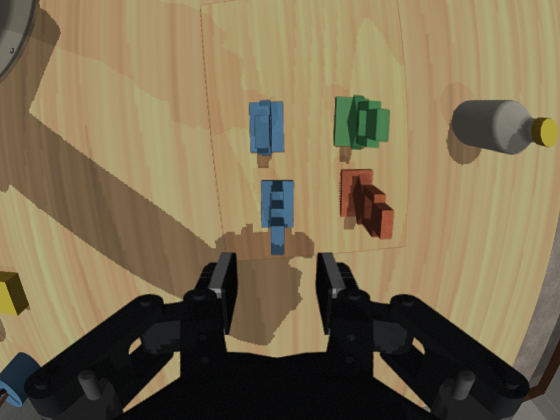

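The blue square's tab is at (278,240), below the fingers, with clear space around it. Before grasping I'll do a quick numeric check of the body widths.

```bash
python3 - <<'E'
from h import *
p,W,H,ok=load("scene")
for nm,c in dict(bl_far=(.477,-.342),bl_near=(.4685,-.247),gr_right=(.476,-.16),gr_left=(.57,-.243),br=(.577,-.33)).items():
    m=ok&(abs(W[...,0]-c[0])<.012)&(abs(W[...,1]-c[1])<.045)&(H[...,1]>90)
    r=[]
    for lo in(.024,.034,.044,.054,.064,.074):
        q=m&(W[...,2]>lo)&(W[...,2]<lo+.01);r.append(int(1000*np.ptp(W[q][:,1])) if q.sum()>1 else 0)
    print(nm,r)
E
```

```text
bl_far [38, 38, 52, 56, 51, 54]
bl_near [20, 41, 51, 44, 43, 35]
gr_right [61, 61, 64, 61, 60, 62]
gr_left [29, 51, 62, 44, 44, 47]
br [22, 42, 56, 48, 49, 41]
```

```bash

python3 -m crank '[[[-0.1,-0.8,0,0.3,0],[-0.1,-0.41,0.04,0.9,0],[-0.1,0,0,1,0],[-0.1,0,0,1,0],[-0.1,0,0,1,0]]]'|sed -n '2p;4p'
```

```text
eef_pos: [0.4773, -0.3428, 0.1371]
contact_force: [-0.1, -0.9, 0.2]
```

The widths confirm it: the far blue tile is a square, partly hidden by another tile. Grasp, lift and carry it to hook 1's column.

```bash

python3 -m crank '[[[-0.1,0,0,0.77,0],[-0.1,0,0,0,0],[-1,0,0,0,0],[-1,0,0,0,0],[-1,0,0,0,0]]]' 40
python3 -m crank '[[[-1,0,0,-0.2,0],[-1,0,0,-0.5,0],[-1,0,0,-1,0],[-1,0,0,-1,0],[-1,0,0,-1,0]]]'|sed -n '2p;4,6p'
python3 -m crank '[[[-1,0,0,-1,0.5],[-1,0,0,-1,0],[-1,0.5,0,-0.9,0],[-1,1,0,0,0],[-1,1,0,0,0]]]'|sed -n '2p;4,6p'
python3 -m crank '[[[-1,1,-0.1,0,0],[-1,1,-0.1,0,0],[-1,1,-0.1,0,0],[-1,1,-0.1,0,0],[-1,1,-0.1,0,0]]]'|sed -n '2p'
python3 -m crank '[[[-1,1,-0.1,0,0],[-1,1,-0.1,0,0],[-1,1,-0.1,0,0],[-1,1,-0.1,0,0],[-1,1,-0.1,0,0]]]'|sed -n '2p'
python3 -m crank '[[[-1,1,-0.1,0,0],[-1,1,-0.1,0,0],[-1,1,-0.1,0,0],[-1,0,0,0,0],[-1,0,0,0,0]]]'|sed -n '2p;5,6p'
python3 -c "
from h import *
print('hook0');plan([.458,.1529,.1415],-5.8);print('hook1');plan([.4661,.2325,.1415],-5.8)"
```

```text
t: 24.25
eef_pos: [0.4777, -0.3433, 0.1164]
orientation: [0.001, 0.722, 0.692, 0.0]
contact_force: [-1.6, 1.3, 7.0]
gripper_width: 0.0111
grasp_force: 42.5
eef_pos: [0.4772, -0.3429, 0.2278]
contact_force: [1.1, -0.9, -1.7]
gripper_width: 0.011
grasp_force: 41.5
eef_pos: [0.4834, -0.2675, 0.3141]
contact_force: [0.6, 0.1, -1.2]
gripper_width: 0.0109
grasp_force: 41.5
eef_pos: [0.4805, -0.1164, 0.3139]
eef_pos: [0.4778, 0.0343, 0.3139]
eef_pos: [0.4764, 0.1235, 0.3134]
gripper_width: 0.0111
grasp_force: 41.4
hook0
t 27.38 pos [0.4764 0.1235 0.3134] yang -4.68 q6 1.9061509374306982 F [ 0.2794 -0.748  -0.8933] w 0.011059620235956413
units now: [ 0.9289 -0.6932  5.7311]
turn units 0.24483672591379804 (or +-39.27)
units after turn: [ 0.9146 -0.7087  5.7315]
hook1
t 27.38 pos [0.4764 0.1235 0.3134] yang -4.68 q6 1.9061509374306982 F [ 0.2794 -0.748  -0.8933] w 0.011059620235956413
units now: [ 3.5954 -0.6405  5.7308]
turn units 0.24483672591379804 (or +-39.27)
units after turn: [ 3.5817 -0.7082  5.7315]
```

```bash

python3 -m crank '[[[-1,0.9,-0.2,0,0.25],[-1,0.9,-0.2,0,0],[-1,0.9,-0.2,0,0],[-1,0.88,-0.1,0,0],[-1,0,0,0,0]]]'|sed -n '2p;5,6p'
python3 -m crank '[[[-1,0,0,0,0],[-1,0,0,0,0],[-1,0,0,0,0],[-1,0,0,0,0],[-1,0,0,0,0]]]'|sed -n '2p;5,6p'
python3 - <<'E'
from h import *
plan([.4661,.2325,.1425],-5.8)
p,W,H,ok,s=wrist()
p2,d=robot.camera("side");W2,H2=cloud("side",p2,d)
for Wx,Hx,n in((W2,H2,"side"),):
    m=(Hx[...,0]>95)&(Hx[...,0]<130)&(Hx[...,1]>80)&(abs(Wx[...,0]-.466)<.05)&(abs(Wx[...,1]-.2325)<.06)&(Wx[...,2]>.17)
    X=Wx[m];print(n,len(X),X.min(0),X.max(0),np.median(X,0))
cv2.imwrite("pics/s5.png",cv2.resize(p2[80:380,180:480],(600,600)))
E
```

```text
eef_pos: [0.466, 0.233, 0.3128]
gripper_width: 0.0112
grasp_force: 41.5
eef_pos: [0.466, 0.2325, 0.3129]
gripper_width: 0.0109
grasp_force: 41.5
t 28.62 pos [0.466  0.2325 0.3129] yang -5.85 q6 2.135786043561956 F [-0.6794  0.4339 -0.7591] w 0.010918773063642442
units now: [-0.0001  0.0045  5.6808]
turn units -0.011445248017785944 (or +-39.27)
units after turn: [0.0001 0.0048 5.6808]
side 1077 [0.4285 0.2035 0.2093] [0.5112 0.2713 0.4872] [0.4609 0.2474 0.2694]
```

View pics/s5.png

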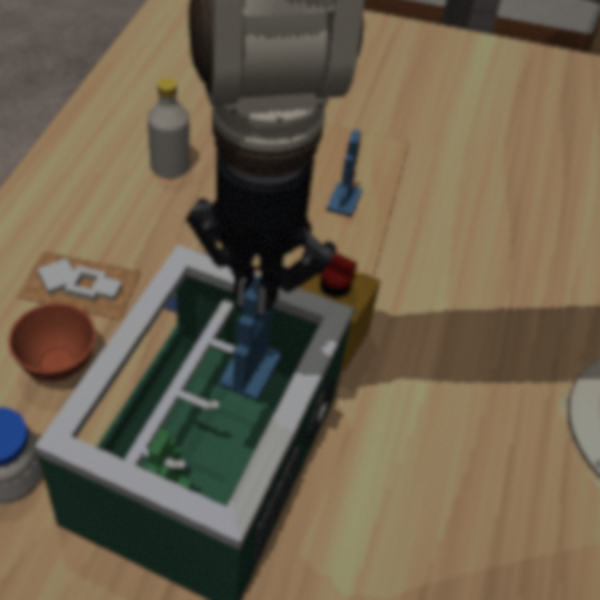

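The blue tile hangs upright at (252,345), and the green one still hangs at (165,455). Lowering.

```bash

python3 -m crank '[[[-1,0,0,0.6,0],[-1,0,0,0.6,0],[-1,0,0,0.6,0],[-1,0,0,0.6,0],[-1,0,0,0.6,0]]]'|sed -n '2p;4p'
python3 -m crank '[[[-1,0,0,0.6,0],[-1,0,0,0.6,0],[-1,0,0,0.6,0],[-1,0,0,0.6,0],[-1,0,0,0.28,0]]]'|sed -n '2p;4p'
python3 -m crank '[[[-1,0,0,0,0],[-1,0,0,0,0],[-1,0,0.3,0,0],[-1,0,0.3,0,0],[-1,0,0.3,0,0]]]'|sed -n '2p;4p'
python3 -c "
from h import *
plan([.5267,.2263,.1425],-5.8)"
```

```text
eef_pos: [0.4659, 0.2327, 0.2223]
contact_force: [-0.3, 0.5, -1.3]
eef_pos: [0.4656, 0.2325, 0.1411]
contact_force: [-0.2, -1.0, -1.5]
eef_pos: [0.4937, 0.2298, 0.1426]
contact_force: [-0.2, 0.8, -1.6]
t 30.6 pos [0.4937 0.2298 0.1426] yang -5.86 q6 2.1086673190312744 F [-0.219   0.8301 -1.5577] w 0.010959121309937505
units now: [-0.0034  1.1057  0.0023]
turn units -0.012708544322292969 (or +-39.27)
units after turn: [-0.0046  1.1057  0.0021]
```

```bash

python3 -m crank '[[[-1,0,0.4,0,0],[-1,0,0.4,0,0],[-1,0,0.3,0,0],[-1,0,0,0,0],[-1,0,0,0,0]]]'|sed -n '2p;4p'
python3 -m crank '[[[-1,0,0,0.2,0],[-1,0,0,0.2,0],[-1,0,0,0,0],[-1,0,0,0,0],[-1,0,0,0,0]]]'|sed -n '2p;4p'
python3 -m crank '[[[-1,0,0,0.06,0],[-1,0,0,0,0],[-1,0,0,0,0],[-1,0,0,0,0],[-1,0,0,0,0]]]'|sed -n '2p;4p'
```

```text
eef_pos: [0.5255, 0.2265, 0.1424]
contact_force: [0.3, 0.5, -1.7]
eef_pos: [0.5257, 0.2265, 0.1306]
contact_force: [-0.1, 0.0, 0.0]
eef_pos: [0.5258, 0.2266, 0.1292]
contact_force: [0.1, -1.4, 4.7]
```

Seated. Release and lift off.

```bash

python3 -m crank '[[[-0.45,0,0,0,0],[-0.45,0,0,0,0],[-0.45,0,0,0,0],[-0.45,0,0,0,0],[-0.45,0,0,0,0]]]'|sed -n '2p;4,6p'
python3 -m crank '[[[-0.45,0,0,-0.3,0],[-0.45,0,0,-0.5,0],[-0.45,0,0,-1,0],[-0.45,0,0,-1,0],[-0.45,0,0,-1,0]]]'|sed -n '2p;4p'
python3 -m crank '[[[-0.45,-0.8,-0.6,-1,0],[-0.3,-1,-0.7,0,0],[-0.3,-1,-0.7,0,0],[-0.3,-1,-0.3,0,0],[-0.3,-1,0,0,0]]]'|sed -n '2p;4p'
python3 - <<'E'
from h import *
plan([.4266,.0042,.2],75.5)
p,d=robot.camera("side");a=cv2.resize(p[110:380,190:390],(400,540));W,H=cloud("side",p,d)
y=np.radians(-5.8);C=np.array([.5158,.2274]);A=np.array([[np.cos(y),-np.sin(y)],[np.sin(y),np.cos(y)]])
p2,d2=robot.camera("scene");b=cv2.resize(p2[120:320,190:390],(400,540))
cv2.imwrite("pics/s6.png",np.hstack([a,b]))
L=(W[...,:2]-C)@A;h,S,z=H[...,0],H[...,1],W[...,2]
for m in((h>95)&(h<130),(h>40)&(h<90)):
    m=m&(S>80)&(abs(L[...,0])<.07)&(abs(L[...,1])<.12)&(z>.128)&(z<.16);X=np.c_[L[m],z[m]];print(len(X),X.min(0),np.median(X,0),X.max(0))
E
```

```text
eef_pos: [0.5256, 0.2265, 0.1286]
contact_force: [0.2, -0.3, -0.4]
gripper_width: 0.0232
grasp_force: 0.0
eef_pos: [0.5256, 0.2265, 0.245]
contact_force: [0.4, 0.1, -0.6]
eef_pos: [0.4417, 0.0896, 0.2744]
contact_force: [-0.2, 0.6, 0.7]
t 34.35 pos [0.4417 0.0896 0.2744] yang -5.81 q6 1.8722572077920978 F [-0.1638  0.5775  0.7344] w 0.029859122596529567
units now: [-2.8836 -0.2169  2.4787]
turn units -17.73899547930393 (or +-39.27)
units after turn: [-0.2265 -2.8806  2.4813]
118 [ 0.0023 -0.0135  0.1281] [0.0067 0.0051 0.1502] [0.0151 0.018  0.1548]
140 [ 0.0036 -0.0127  0.128 ] [0.0072 0.0845 0.1501] [0.0164 0.097  0.1546]
```

View pics/s6.png

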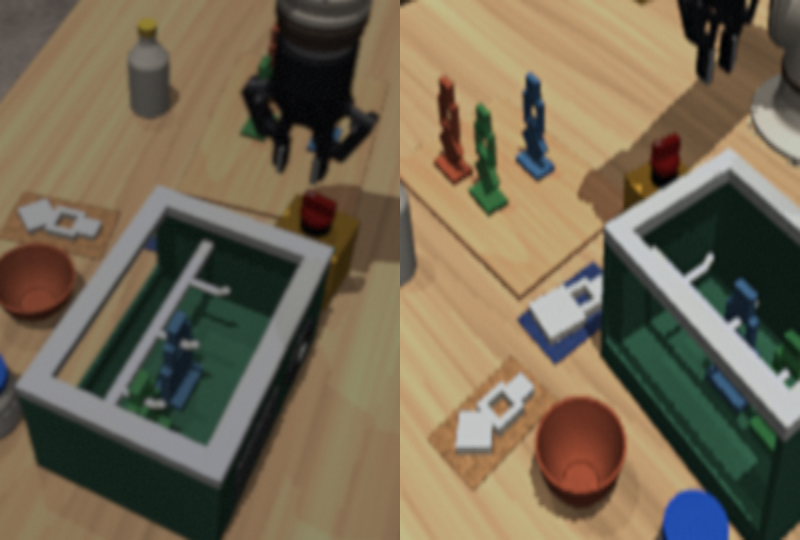

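Both squares hang: blue on hook 1 (left panel 180,345), green on hook 2 (140,395). The three diamonds stand on the board. Now the knob: align the fingers across the bar.

```bash

python3 -m crank '[[[-0.1,-1,-0.07,0,0],[-0.1,-1,-0.07,0,0],[-0.1,-0.88,-0.07,0,0],[-0.1,0,0,0,-1],[-0.1,0,0,0,-1]]]'|sed -n '2p'
python3 -m crank '[[[-0.1,0,0,0,-1],[-0.1,0,0,0,-1],[-0.1,0,0,0,-1],[-0.1,0,0,0,-1],[-0.1,0,0,0,-1]]]'|sed -n '2p'
python3 -m crank '[[[-0.1,0,0,0,-1],[-0.1,0,0,0,-1],[-0.1,0,0,0,-1],[-0.1,0,0,0,-1],[-0.1,0,0,0,-1]]]'|sed -n '2p'
python3 -m crank '[[[-0.1,0,0,0,-1],[-0.1,0,0,0,-1],[-0.1,0,0,0,-1],[-0.1,0,0,0,-1],[-0.1,0,0,0,-1]]]'|sed -n '2p'
cat >> h.py <<'E'
def knob():
    p,W,H,ok,s=wrist();h,S=H[...,0],H[...,1];z=W[...,2]
    b=ok&((h<8)|(h>172))&(S>120)&(abs(W[...,0]-.43)<.08)&(abs(W[...,1])<.08)&(z>.149)&(z<.17)
    c,sz,a=rect(W[b]);a=a if sz[0]>sz[1] else a+90
    print("knob",b.sum(),c,sz,"long",a,np.median(z[b]));return c,a
E
python3 - <<'E'
from h import *
knob();plan([.4266,.0042,.14],75.5)
E
```

```text
eef_pos: [0.4275, 0.0051, 0.2737]
eef_pos: [0.4275, 0.0055, 0.2736]
eef_pos: [0.4275, 0.0055, 0.2736]
eef_pos: [0.4275, 0.0055, 0.2737]
knob 741 [0.4266 0.0044] [0.014  0.0411] long 165.80835723876953 0.15546694339473732
t 37.0 pos [0.4275 0.0055 0.2736] yang 72.46 q6 0.31884284011293973 F [-0.4044  0.3571  0.0415] w 0.03849082087864193
units now: [ 0.0211 -0.0513  4.4532]
turn units -0.6640704622921296 (or +-39.27)
units after turn: [ 0.0197 -0.0482  4.4532]
```

```bash

python3 -m crank '[[[-0.1,0.02,-0.05,0.9,-0.7],[-0.1,0,0,0.9,0],[-0.1,0,0,0.9,0],[-0.1,0,0,0.9,0],[-0.1,0,0,0.85,0]]]'|sed -n '2p;4p'
python3 -m crank '[[[-0.1,0,0,0,0],[-1,0,0,0,0],[-1,0,0,0,0],[-1,0,0,0,0],[-1,0,0,0,0]]]' 40
python3 -m crank '[[[-1,0,0,0,1],[-1,0,0,0,1],[-1,0,0,0,1],[-1,0,0,0,1],[-1,0,0,0,1]]]'
python3 -m crank '[[[-1,0,0,0,1],[-1,0,0,0,1],[-1,0,0,0,1],[-1,0,0,0,1],[-1,0,0,0,1]]]'
python3 -m crank '[[[-1,0,0,0,1],[-1,0,0,0,1],[-1,0,0,0,1],[-1,0,0,0,1],[-1,0,0,0,1]]]'
python3 -c "
from h import *
plan([0,0,0]);print(robot.get_state()['wrist_torque'])"
```

```text
eef_pos: [0.4265, 0.0041, 0.139]
contact_force: [1.0, -0.5, 0.3]
t: 38.25
eef_pos: [0.4269, 0.004, 0.1398]
orientation: [0.001, 0.128, 0.992, 0.0]
contact_force: [2.7, 2.3, 1.9]
gripper_width: 0.0128
grasp_force: 42.5
t: 38.88
eef_pos: [0.4269, 0.004, 0.1397]
orientation: [0.001, 0.324, 0.946, 0.001]
contact_force: [3.3, 2.9, 1.4]
gripper_width: 0.0129
grasp_force: 42.5
t: 39.5
eef_pos: [0.4269, 0.004, 0.1397]
orientation: [0.001, 0.505, 0.863, 0.001]
contact_force: [3.6, 4.9, 2.3]
gripper_width: 0.0129
grasp_force: 42.5
t: 40.12
eef_pos: [0.4269, 0.004, 0.1397]
orientation: [0.0, 0.667, 0.745, 0.001]
contact_force: [4.2, 3.2, 2.7]
gripper_width: 0.013
grasp_force: 42.5
t 40.12 pos [0.4269 0.004  0.1397] yang 6.39 q6 1.468264824530872 F [4.186  3.1783 2.6873] w 0.01303334789692877
units now: [  1.4473 -14.1665   4.6309]
[ 0.6915 -0.6405  0.03  ]
```

```bash

python3 -m crank '[[[-1,0,0,0,1],[-1,0,0,0,1],[-1,0,0,0,0.6],[-1,0,0,0,0.6],[-1,0,0,0,0.6]]]'
python3 -c "
from h import *
plan([0,0,0]);print(robot.get_state()['wrist_torque'])"
```

```text
t: 40.75
eef_pos: [0.427, 0.004, 0.1397]
orientation: [0.0, 0.771, 0.636, 0.001]
contact_force: [4.6, 3.0, 2.2]
gripper_width: 0.0128
grasp_force: 42.5
t 40.75 pos [0.427  0.004  0.1397] yang -10.97 q6 1.7711976985434041 F [4.5942 2.9558 2.1609] w 0.012769629163579986
units now: [ -2.8452 -13.9553   4.6303]
[ 0.721  -0.7623 -0.0019]
```

```bash

python3 -m crank '[[[-1,0,0,0,0.5],[-1,0,0,0,0.5],[-1,0,0,0,0.3],[-1,0,0,0,0],[-1,0,0,0,0]]]'|sed -n '1,4p'
python3 -m crank '[[[-0.1,0,0,0,0],[-0.1,0,0,0,0],[-0.1,0,0,0,0],[-0.1,0,0,-0.5,0],[-0.1,0,0,-1,0]]]'|sed -n '1,4p'
python3 -m crank '[[[-0.1,0,0,-1,0],[-0.1,0,0,-1,0],[-0.1,0,0,-1,0],[-0.1,0,0,0,0],[-0.1,0,0,0,0]]]'|sed -n '1,4p'
python3 - <<'E'
from h import *
knob()
p,d=robot.camera("side");a=cv2.resize(p[110:380,190:390],(400,540))
p2,d2=robot.camera("scene");b=cv2.resize(p2[120:320,190:390],(400,540))
cv2.imwrite("pics/s7.png",np.hstack([a,b]))
E
```

```text
t: 41.38
eef_pos: [0.427, 0.004, 0.1396]
orientation: [0.0, 0.803, 0.596, 0.001]
contact_force: [3.6, 3.5, 1.6]
t: 42.0
eef_pos: [0.4256, 0.0037, 0.1847]
orientation: [-0.0, 0.803, 0.596, -0.001]
contact_force: [0.2, 0.7, 0.7]
t: 42.62
eef_pos: [0.4262, 0.0037, 0.2741]
orientation: [-0.0, 0.803, 0.596, -0.0]
contact_force: [-0.4, -0.8, 0.9]
knob 738 [0.4275 0.0044] [0.0414 0.014 ] long 77.54647827148438 0.15550733094697644
```

View pics/s7.png

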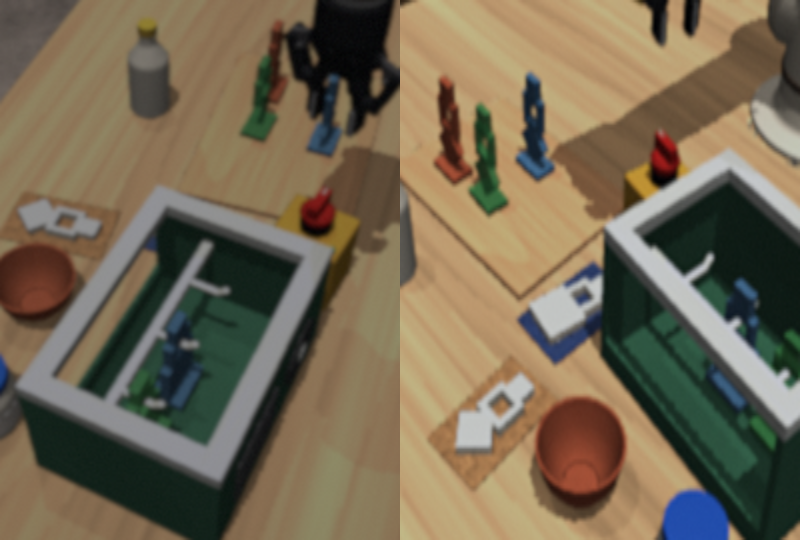

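The knob bar has turned 88° (1.54 rad), so it is past 1.4. Both squares hang, the three diamonds stand, and the gripper is clear. Handing in.

```bash
python3 -c "
from workcell import robot
print(robot.close_job())"
```

```text
the job is handed in; nothing more can be done
None
```

I pressed the stop fully down, hung both square tiles (green on hook 2, blue on hook 1), turned the knob about 1.54 rad to reset it and handed the job in; it returned no verdict.

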